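# Load a spacer into the spring nest of a vision inspection station

### The arm

A 6-joint arm with a two-finger parallel gripper is mounted at the origin on the work surface. World frame = base frame: x ahead of the robot, y to its left, z up, the work surface at z = 0. Lengths are in mm, angles in degrees, forces in N, time in s.
With the tool pointing down it reaches from about 325 to 925 mm from the base axis. Payload 3.1 kg.
Tool frame: the origin (TCP) lies at the very end of the fingers, on their centre line; the grasp point (between the pads) lies grasp_offset behind it (grasp_offset is the distance from the TCP to the grasp point, in mm); z points along the fingers, x is the direction in which the jaws open and shut, and the axes are right-handed (so a half turn about z gives the same grasp; the last joint's range is limited). The gripper opens to 85 mm and grips with 20 to 120 N. Pads are 22 mm wide; open, the fingers measure 114 mm over their backs; the gripper's body (76 mm by 85 mm) begins 54 mm behind the grasp point. The pads swing forward as they close: fully open they stand 13 mm farther back than shut.
Start: joints at [62.785, 12.427, 92.441, -0, 75.132, -6.429], TCP at [221.791, 584.335, 198.5] pointing down, gripper open.
Joint ranges: [-157.48, 157.48], [-44.54, 120.13], [17.64, 146.25], [-64.5, 244.5], [7.68, 150.69], [-147.95, 147.95]. Speed limits (degrees/s): [159.86, 159.86, 180, 180, 180, 180].

### API

Orientations are given as [roll, pitch, yaw] about the fixed x, y, z axes, in that order (R = Rz(yaw) Ry(pitch) Rx(roll)).
In Python, from station import * gives the robot as it stands. Calls block until the motion is done:
- goto(position, orientation): joint-space move of the TCP to a pose.
- move_l(position, attitude=None, speed=150): straight line of the TCP; attitude=None keeps the orientation; speed is the mean speed in mm/s.
- move_j(angles): joint-space move.
- grip(opening, squeeze=None): finger opening in mm; squeeze is the grip in N (None keeps the last); returns when the fingers have stopped.
- wait(seconds).
- solve_ik(position, orientation): joint angles nearest the present ones, or None.
- get_obs(): the state.
- get_image(name): name is "scene" or "top" or "wrist"; returns the picture (400x640x3 uint8, red, green, blue); there is no depth.
- get_calibration(name): a dict with "fx", "fy", "cx", "cy" (pixels), "D" ([k1, k2, p1, p2, k3] as OpenCV has them; the pictures are not rectified), "R" (3x3) and "t" (3): a world point X has camera coordinates R X + t; the wrist camera has in their place "mount" (4x4, takes a point from camera to tool coordinates, whose origin is the TCP and whose axes are the tool frame's). Camera axes: x right, y down, z forward; pixel columns grow to the right and rows downward; lengths in mm; the calibration is good to about 2 mm. A picture is of the moment at which its call begins: read the wrist's pose just before it. get_calibration takes no time and is no camera call.
A pose or a line that the arm cannot do raises Unreachable and nothing moves.
- sign_off(): hands the job in, once; it reports no verdict.
Trained networks look in the newest picture that a camera, given by its name, has taken for a name from the list of things; names that differ only in an ending like _2 or _b are one class to them, and where a whole thing is asked for, a point or a joint stands for the part that bears it (a point fixed in the world has none). Each returns a list of dicts, best first, with "score" (0 to 1); they miss things now and then, are a little off and sometimes report something else, mostly with a low value. They report only what shows in the picture. A call takes as long as a camera call. They do not tell look-alikes from the thing itself.
- spot_in(name, camera): "extent" ([centre column, centre row, width, height] in pixels, round what is visible of it).
- regions_of(name, camera): "region" (400x640 bool, what is visible of it) and "extent" ([centre column, centre row, width, height] in pixels, round what is visible of it).
The state is a dict: "t": time; "joint_pos": joint angles; "qvel": joint speeds; "effort": joint torques, N m; "tcp_pos": TCP position; "ee_rot": TCP orientation; "wrist_force": force on the tool from outside, world axes, zero at the start; "moment": the same for the moment, N m; "grip_width": finger opening in mm.
Only numpy, scipy, OpenCV 4.12 (cv2) and the standard library are available. Lean on these libraries where they do the work, as an engineer would, in place of code of your own. Each camera call takes 0.05 s, during which the arm holds its last target.

### The job

Slide the steel spacer disc that lies on the loading deck of the inspection station along the deck, over the raised lip and against the spring jaw, until it drops behind the lip and lies flat on the floor of the nest under the ring light. Slide it, do not carry it in; go easy on it (15 N is plenty; if it jams, back off and push again), keep the robot off the ring light and the camera, and leave the things round about alone. Once it is seated, start the inspection at the operator box: press the small round reset key fully in and let it out, then the square start key, and never the mushroom-headed emergency stop.

Things in the scene. Friction and masses are not known exactly. Their poses are not given: they have to be found in the camera images.
- station: Vision inspection station, fixed to the table, 285 mm long. Origin on the table top under the centre of the nest; its level +x axis is the loading direction, from the deck to the nest, y is to the left of it. The camera and ring light hang over the nest from a 40 mm square column at x = 70, y = -115 mm, 412 mm tall.
- deck (a point): Point on the top of the flat aluminium loading deck, 90 mm before the nest centre, 48 mm above the table. The deck is 130 mm wide and runs from station x = -151 to -38 mm. Axes as the station's.
- lip (a point): Middle of the inner edge of the raised lip, on its flat top (51.5 mm above the table, station x = -28 mm). The flat is 3 mm wide (x = -31 to -28); on the deck side a ramp rises 3.5 mm from x = -37.5; on the nest side the lip drops straight down 5.5 mm to the nest floor, 46 mm above the table. Axes as the station's.
- guides (a point): Point midway between the two steel guides on the deck, at the height of their tops (56 mm above the table). Each is 8 mm wide; their inner faces are 100 mm apart at station x = -126 mm, close in evenly to 62 mm at x = -31, and go on straight, 62 mm apart, as the cheeks of the nest to x = 31. Axes as the station's.
- nest (a point): Where the centre of the spacer (half-way up) lies when it is fully seated: its edge against the inner face of the lip, flat on the floor of the nest. 50 mm above the table. Axes as the station's.
- jaw (a joint): Spring V-jaw at the far end of the nest, top 58 mm above the table. In m: 0 with the nest empty, grows as pushed back (+x), stop at 0.007; 3 N to start, 6.5 N at the stop. The spacer must push it to 0.003 to 0.005 to drop behind the lip; seated, it holds it at about 0.0025, pressed to the lip with about 4 N, so its rear edge can hang there by friction and then needs pressing down.
- ring_light: Black ring light centred over the nest: origin at the centre of its underside, 186 mm above the table (the white diffuser reaches 1.5 mm lower), 96 mm outside, 54 mm hole, 22 mm high. Not to be touched: an upright tool cannot follow the disc to the nest under it, one leaning back to the deck side by some 30 to 45 degrees can.
- camera: Camera, lens and brackets above the ring light, part of the station; origin as the station's, the lens and camera body stand over the nest from 248 to 385 mm above the table. Not to be touched.
- spacer_mid (a point): Centre, half-way up, of the loose steel spacer disc that lies flat on the deck, 72 to 100 mm before the nest and up to 8 mm off its middle line: 56 mm across, 8 mm thick, 0.1 to 0.2 kg, 13 mm blind bore. Slides easily. Past the lip it tips nose-down and its rear edge can ride up the tool; if the push stiffens before it is home, back off, let it settle, push again low at the rear edge.
- spacer: The same spacer disc; origin at the centre of its underside.
- panel: Operator box, grey, lying on the table on one side of the station or the other, fixed: 170 mm (x) by 80 mm (y), 50 mm high, origin under its centre. Along its x axis stand the reset key (at x = -55 mm, the nearest to the robot), the start key (0) and the mushroom-headed emergency stop (+55 mm, 40 mm across, top 79 mm above the table).
- reset_key_top (a point): Middle of the top of the small round white reset key, 20 mm across, 12 mm proud of the box; pressed straight down.
- reset_key (a joint): Reset key travel in m: 0 out, 0.005 fully in (4.9 N; 1.4 N to start).
- start_key_top (a point): Middle of the top of the square white start key, 28 by 28 mm, 12 mm proud of the box; pressed straight down.
- start_key (a joint): Start key travel in m: 0 out, 0.005 fully in (4.9 N; 1.4 N to start).
- stop_key (a joint): Emergency stop travel in m: 0 out, 0.005 in. Not to be pressed.
- tray: Bystander: grey parts tray, fixed, 150 by 110 mm, 30 mm high, on the side of the station where the operator box is not.
- spare0: Bystander: spare spacer disc in the tray.
- spare1: Bystander: spare spacer disc in the tray.
- cleaner: Bystander: white lens-cleaner bottle, 48 mm across, 140 mm tall.
- driver: Bystander: screwdriver lying on the table.
Not all that is in view belongs to the job. Of the things that look like the panel, take the one that is farthest from the robot's base at the start.

How it is judged:
By the outcome, as a careful person would: the job done as asked, in the order asked, and still so for the second after the job is handed in, with the robot touching nothing.
It also fails if it takes over 64 s, if anything falls off the work surface, if the arm or the gripper's body presses on something with over 40 N, if the wrist force passes 120 N, or if a joint passes its speed limit or range.

## Working session

There is one attempt and no reset: what is moved stays moved. The work goes in short steps, each a Python script; the robot and the scene stay as the last script left them, time stands still between calls to the robot, and variables do not carry over. Pictures are saved under pics/ and viewed, and the job is handed in when it is done.

```bash
ls; mkdir -p pics; python3 - <<'E'
from station import *
import cv2, numpy as np
o=get_obs(); print({k:np.round(v,3) for k,v in o.items()})
for n in ["scene","top","wrist"]:
    im=get_image(n); cv2.imwrite(f"pics/{n}0.png",im[:,:,::-1])
    c=get_calibration(n); print(n,{k:np.round(v,3).tolist() for k,v in c.items()})
E
```

```text
pics
{'t': np.float64(0.0), 'joint_pos': array([ 6.2785e+01,  1.2476e+01,  9.2531e+01, -1.0000e-03,  7.5132e+01,
       -6.4280e+00]), 'qvel': array([-0.03 , -0.07 ,  0.054, -0.001, -0.032, -0.028]), 'effort': array([ 1.0000e-03, -3.9686e+01, -3.0385e+01, -0.0000e+00,  1.0000e-02,
        0.0000e+00]), 'tcp_pos': array([221.367, 583.501, 197.15 ]), 'ee_rot': array([-1.79985e+02,  1.39000e-01,  6.92130e+01]), 'wrist_force': array([ 0.103, -0.139,  0.553]), 'moment': array([-0.019,  0.014,  0.025]), 'grip_width': np.float64(85.688)}
scene {'fx': 481.328, 'fy': 481.328, 'cx': 321.695, 'cy': 207.43, 'D': [-0.105, 0.0, 0.0, 0.0, 0.0], 'R': [[-0.337, 0.941, -0.016], [0.793, 0.274, -0.544], [-0.508, -0.196, -0.839]], 't': [150.74, -296.733, 1824.777]}
top {'fx': 373.91, 'fy': 373.91, 'cx': 317.759, 'cy': 198.366, 'D': [0.014, 0.0, 0.0, 0.0, 0.0], 'R': [[0.002, -1.0, 0.002], [-0.998, -0.002, -0.063], [0.063, -0.002, -0.998]], 't': [9.225, 454.872, 1108.703]}
wrist {'fx': 315.119, 'fy': 315.119, 'cx': 315.31, 'cy': 196.002, 'D': [-0.003, 0.0, 0.0, 0.0, 0.0], 'mount': [[1.0, -0.001, -0.0, -0.629], [0.001, 0.948, 0.318, -81.841], [-0.0, -0.318, 0.948, -176.033], [0.0, 0.0, 0.0, 1.0]]}
```

View pics/scene0.png

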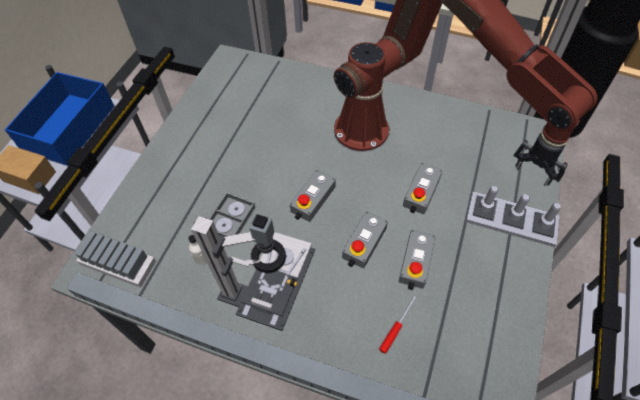

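View pics/top0.png

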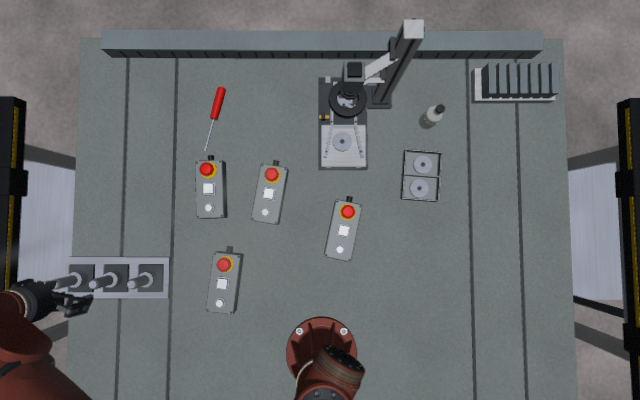

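View pics/wrist0.png

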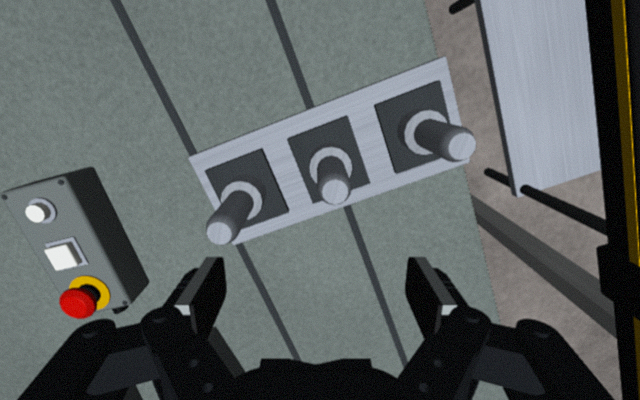

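The scene view shows four look-alike operator boxes at about (313,193), (422,187), (365,238) and (418,258), with the station at (265,270). In the top view the station is at (343,125) with the disc at (342,141) and the tray to its right. The two farthest boxes there are at (209,188) and (269,192). I'll measure both.

```bash
cat > h.py <<'E'
from station import *
import cv2, numpy as np
from scipy.spatial.transform import Rotation as Ro
def cal(n,obs=None):
    c=get_calibration(n); K=np.array([[c['fx'],0,c['cx']],[0,c['fy'],c['cy']],[0,0,1]]); D=np.array(c['D'],float)
    if n=='wrist':
        o=obs; Rt=Ro.from_euler('xyz',o['ee_rot'],degrees=True).as_matrix(); M=np.array(c['mount'])
        Rwc=Rt@M[:3,:3]; pc=Rt@M[:3,3]+np.array(o['tcp_pos'])
        R=Rwc.T; t=-R@pc
    else: R=np.array(c['R']);t=np.array(c['t'])
    return K,D,R,t
def px2w(C,uv,z):
    K,D,R,t=C
    p=cv2.undistortPoints(np.array(uv,float).reshape(-1,1,2),K,D).reshape(-1,2)
    d=np.c_[p,np.ones(len(p))]@R; o=-R.T@t
    s=(z-o[2])/d[:,2]
    return o+s[:,None]*d
def w2px(C,X):
    K,D,R,t=C
    return cv2.projectPoints(np.array(X,float).reshape(-1,1,3),cv2.Rodrigues(R)[0],t,K,D)[0].reshape(-1,2)
E
python3 - <<'E'
from h import *
im={n:get_image(n) for n in ['top','scene']}
zs=dict(panel=50,reset_key_top=62,start_key_top=62,stop_key=75,spacer=56,station=48,ring_light=200,tray=30,cleaner=140,jaw=58,driver=10)
for n in ['top','scene']:
    C=cal(n)
    for k,z in zs.items():
        for r in spot_in(k,n):
            if r['score']<.3: continue
            print(n,k,round(r['score'],2),np.round(r['extent'],1),np.round(px2w(C,r['extent'][:2],z)[0],1))
t=im['top'][60:230,180:470]; cv2.imwrite('pics/topz.png',cv2.resize(t,None,fx=2.7,fy=2.7,interpolation=cv2.INTER_CUBIC)[:,:,::-1])
print(get_obs()['t'])
E
```

```text
top panel 0.94 [212.  185.9  31.6  61. ] [488.4 317.9  50. ]
top panel 0.81 [222.9 283.1  35.9  69.3] [209.2 281.1  50. ]
top panel 0.79 [343.4 228.9  40.1  66.9] [364.2 -64.3  50. ]
top panel 0.58 [270.4 192.9  34.7  62.9] [468.3 147.9  50. ]
top panel 0.54 [349.5 100.7  44.2  35. ] [741.9 -83.3  50. ]
top panel 0.4 [339.8 140.6  19.5  17.6] [622.7 -54.4  50. ]
top reset_key_top 0.54 [220.2 301.9   9.7  10.3] [158.8 284.7  62. ]
top start_key_top 0.49 [267.4 193.    5.3   6.4] [467.1 155.   62. ]
top start_key_top 0.46 [206.9 190.5  11.6   9.4] [473.9 328.8  62. ]
top start_key_top 0.43 [344.1 229.4  11.5  11.1] [363.  -65.4  62. ]
top stop_key 0.7 [346.4 212.7  12.7  12.4] [410.4 -71.2  75. ]
top stop_key 0.68 [208.  167.6  14.2  12.2] [538.4 323.2  75. ]
top stop_key 0.67 [226.4 265.7  14.4  14. ] [261.3 266.   75. ]
top stop_key 0.52 [339.  141.9  19.4  17.9] [613.4 -50.6  75. ]
top stop_key 0.44 [273.4 173.8  12.5  12.5] [521.  136.7  75. ]
top spacer 0.67 [344.6 142.2  21.2  16.1] [616.7 -68.1  56. ]
top station 0.79 [372.6  92.7 109.1 152.2] [ 766.8 -152.    48. ]
top ring_lig
[... 1402 characters left out ...]
21.8  10.8] [ 587.8 -281.9   56. ]
scene spacer 0.66 [288.5 257.9   7.7  17.1] [622.8 -44.3  56. ]
scene spacer 0.32 [252.4 271.9 127.9 116.8] [ 703.  -129.8   56. ]
scene station 0.63 [253.1 274.2 120.1 119.2] [ 706.2 -127.2   48. ]
scene station 0.45 [232.8 214.3  47.3  44.8] [ 531.8 -278.    48. ]
scene ring_light 0.71 [396.5 326.6  30.   55.5] [778.3 321.4 200. ]
scene ring_light 0.56 [266.9 256.9  36.7  28.3] [704.2 -63.8 200. ]
scene tray 0.81 [231.7 216.6  44.5  43.6] [ 531.9 -285.4   30. ]
scene cleaner 0.84 [199.1 253.5  15.8  34.3] [ 734.1 -273.7  140. ]
scene jaw 0.59 [270.4 289.5  19.5  12.2] [738.3 -55.6  58. ]
scene driver 0.66 [391.4 337.4  17.2  29.1] [743.9 319.9  10. ]
1.35
```

View pics/topz.png

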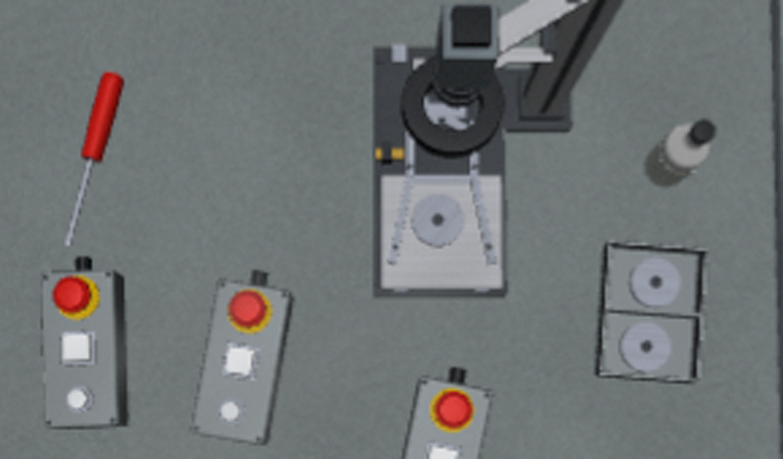

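The target is the box at about (480,325), 580 mm from the base; the next farthest is at 490 mm. I'll close the gripper and take near views of that box and the station.

```bash
python3 - <<'E'
from h import *
grip(0)
p=get_obs()['tcp_pos']
goto([400,322,300],[180,0,90]); wait(.2)
o=get_obs(); print(o['t'],np.round(o['tcp_pos'],1),np.round(o['ee_rot'],2),np.round(o['wrist_force'],2)); im=get_image('wrist'); cv2.imwrite('pics/w1.png',im[:,:,::-1])
C=cal('wrist',o)
for k,z in dict(panel=50,reset_key_top=62,start_key_top=62,stop_key=75).items():
    for r in spot_in(k,'wrist')[:4]: print(k,round(r['score'],2),np.round(r['extent'],1),np.round(px2w(C,r['extent'][:2],z)[0],1))
print('tcp px',w2px(C,[o['tcp_pos']]))
goto([535,-60,260],[180,0,90]); wait(.2)
o=get_obs(); print(o['t'],np.round(o['tcp_pos'],1),np.round(o['ee_rot'],2),np.round(o['wrist_force'],2)); im=get_image('wrist'); cv2.imwrite('pics/w2.png',im[:,:,::-1])
C=cal('wrist',o); np.save('w2o.npy',np.r_[o['tcp_pos'],o['ee_rot']])
for k,z in dict(spacer=56,ring_light=186,jaw=58).items():
    for r in spot_in(k,'wrist')[:4]: print(k,round(r['score'],2),np.round(r['extent'],1),np.round(px2w(C,r['extent'][:2],z)[0],1))
for a in (35,40,45):
  R=np.array([[0,np.cos(np.radians(a)),-np.sin(np.radians(a))],[1,0,0],[0,-np.sin(np.radians(a)),-np.cos(np.radians(a))]]).T
  e=Ro.from_matrix(R).as_euler('xyz',degrees=True); print(a,e)
  for x in (560,670): print(x,solve_ik([x,-65,60],e.tolist()))
E
```

```text
3.575 [399.4 322.7 299.4] [-1.7995e+02  2.0000e-02  9.0080e+01] [-0.22  1.07 -1.72]
panel 0.97 [ 39.5 121.2  79.  140.9] [355.6 -42.6  50. ]
panel 0.71 [200.9 197.4  74.5 126.4] [461.9 158.8  50. ]
panel 0.63 [280.4  42.9  73.1  85.8] [261.9 279.2  50. ]
panel 0.6 [316.5 201.6  57.7 113.2] [468.2 323.7  50. ]
reset_key_top 0.84 [16.8 81.4 27.4 18.3] [306.4 -47.2  62. ]
reset_key_top 0.61 [197.4 164.5  19.4  16. ] [411.3 164.1  62. ]
reset_key_top 0.44 [319.7 176.1  13.8  14. ] [427.3 328.   62. ]
start_key_top 0.97 [ 19.8 126.5  30.3  24.2] [361.2 -59.7  62. ]
start_key_top 0.67 [319.  211.2  22.8  27. ] [478.3 327.2  62. ]
start_key_top 0.59 [195.8 201.4  23.6  20.2] [463.7 155.7  62. ]
start_key_top 0.59 [281.6   4.2  23.4   6.6] [223.  283.2  62. ]
stop_key 0.69 [ 75.7 315.5 151.4 166. ] [645.3 -46.4  75. ]
stop_key 0.64 [275.   42.2  33.3  39.9] [264.5 275.5  75. ]
stop_key 0.63 [ 14.6 168.2  29.1  30.1] [413.3 -70.4  75. ]
stop_key 0.62 [192.3 240.8  28.   23.5] [518.  148.9  75. ]
tcp px [[316.35571501 231.69021537]]
5.5333 [535.1 -59.  260.2] [179.98  -0.    90.1 ] [ 0.48 -0.4
[... 173 characters left out ...]
83.5 -60.5 186. ]
jaw 0.48 [116.8 280.8  84.5  81.8] [ 704.7 -336.    58. ]
jaw 0.41 [315.2 220.8  40.3  43.5] [613.9 -59.6  58. ]
35 [180.  35.  90.]
560 [  5.92240542  20.68427286 106.12454225 -39.531951    63.67844001
 -62.68338353]
670 [  4.96488824  31.41534765  90.37281478 -38.34312718  67.08788458
 -66.8306297 ]
40 [180.  40.  90.]
560 [  8.2385948   22.93357954 105.47437175 -44.05462689  66.18823845
 -57.95993888]
670 [  6.91853313  33.312023    89.76661543 -43.00586946  69.31562639
 -62.76463921]
45 [180.  45.  90.]
560 [ 10.35727432  25.43248981 104.69034715 -48.16800063  68.99375382
 -53.68317099]
670 [  8.71381128  35.43165403  89.0328654  -47.35993997  71.83070277
 -59.06232675]
```

View pics/w1.png

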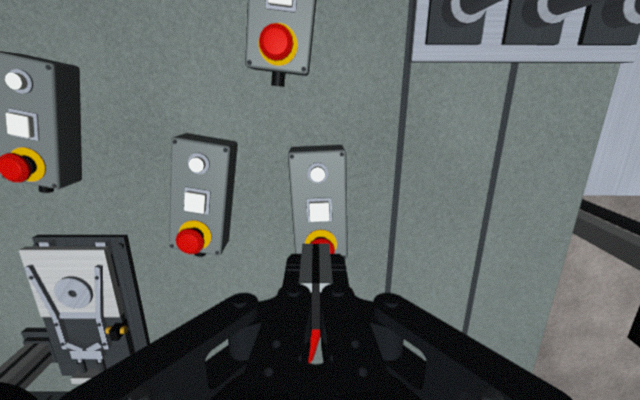

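View pics/w2.png

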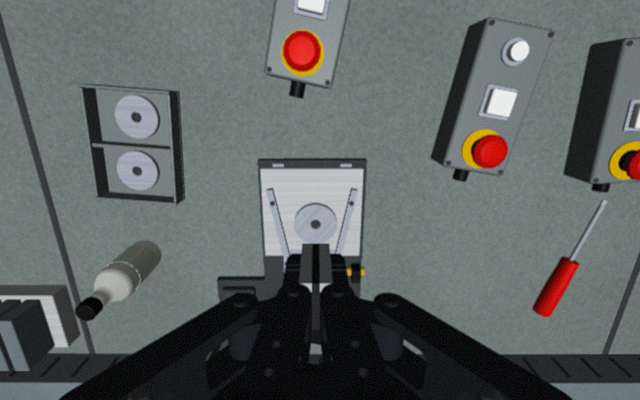

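w1 shows the target box with its reset key at (317,174), start key at (319,211) and stop behind the finger at (321,242). w2 shows the deck, with the disc at (316,223) partly hidden by the closed fingertips. I'll view the deck again from an offset pose and fit the station pose.

```bash
python3 - <<'E'
from h import *
goto([510,15,180],[180,0,90]); wait(.25)
o=get_obs(); print(o['t'],np.round(o['tcp_pos'],1),np.round(o['ee_rot'],2),np.round(o['wrist_force'],2)); im=get_image('wrist'); cv2.imwrite('pics/w3.png',im[:,:,::-1])
C=cal('wrist',o); np.save('w3o.npy',np.r_[o['tcp_pos'],o['ee_rot']]); np.save('w3.npy',im)
for r in regions_of('spacer','wrist')[:3]:
    m=r['region'].astype(np.uint8); print(round(r['score'],2),np.round(r['extent'],1),np.round(px2w(C,r['extent'][:2],56)[0],1))
    cs=max(cv2.findContours(m,0,1)[0],key=cv2.contourArea); P=px2w(C,cs.reshape(-1,2),56)[:,:2]; print('circle',cv2.minEnclosingCircle(P.astype(np.float32)), 'ell',cv2.fitEllipse(P.astype(np.float32)))
E
```

```text
6.5083 [512.   13.8 182.1] [1.7977e+02 4.0000e-02 8.9920e+01] [0.51 0.15 0.39]
0.71 [251.7 268.6  54.3  45.3] [615.8 -57.   56. ]
circle ((616.5326538085938, -60.30455017089844), 30.169574737548828) ell ((616.921875, -58.992591857910156), (54.469696044921875, 59.09885025024414), 61.57012176513672)
```

View pics/w3.png

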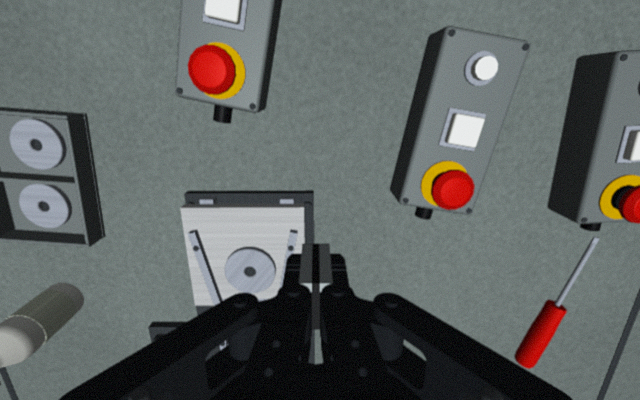

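The disc is at (250,269) and fully visible. The deck's near edge runs from (181,207) to (304,205). I'll enlarge it for exact corners and guides.

```bash
python3 - <<'E'
from h import *
im=np.load('w3.npy'); t=im[180:320,150:330]; cv2.imwrite('pics/w3z.png',cv2.resize(t,None,fx=4.2,fy=4.2,interpolation=cv2.INTER_CUBIC)[:,:,::-1])
im=cv2.imread('pics/top0.png'); t=im[50:180,290:420]; cv2.imwrite('pics/topz2.png',cv2.resize(t,None,fx=4.6,fy=4.6,interpolation=cv2.INTER_CUBIC))
E
```

```text
(no output)
```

View pics/w3z.png

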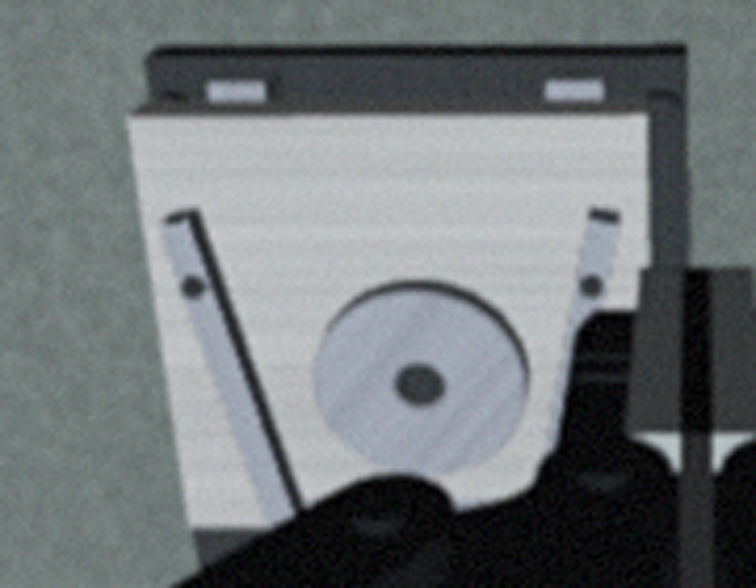

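View pics/topz2.png

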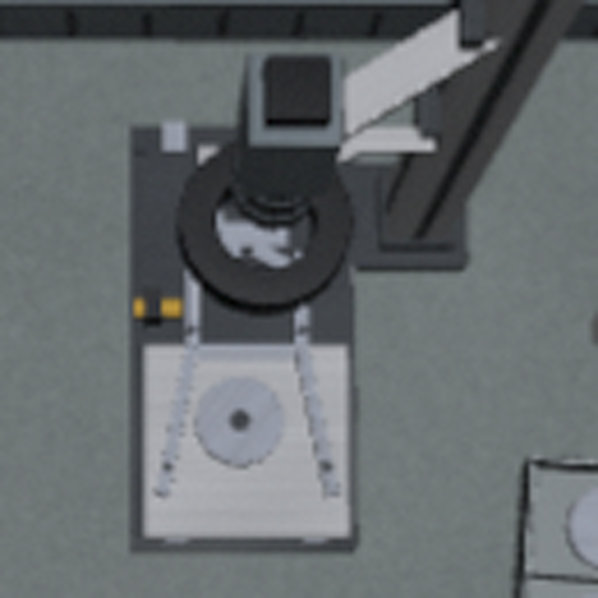

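```bash
python3 - <<'E'
from h import *
from scipy.optimize import least_squares
v=np.load('w3o.npy'); Cw=cal('wrist',dict(tcp_pos=v[:3],ee_rot=v[3:])); Ct=cal('top')
z=lambda p,s,o:np.array(p,float)/s+o-0.0
A=z([(128,114),(649,112),(190,526)],4.2,np.array([150,180])); B=z([(143,538),(350,537),(143,345),(348,345)],4.6,np.array([290,50]))
MA=np.array([[-151,-65,48],[-151,65,48],[-38,-65,48]]); MB=np.array([[-151,65,48],[-151,-65,48],[-38,65,48],[-38,-65,48]])
disc={'w':z([(421,377)],4.2,np.array([150,180])),'t':z([(239.5,421)],4.6,np.array([290,50]))}
def tf(p,M):
    c,s=np.cos(p[2]),np.sin(p[2]); return np.c_[M[:,0]*c-M[:,1]*s+p[0],M[:,0]*s+M[:,1]*c+p[1],M[:,2]]
for n,C,uv,M in [('w',Cw,A,MA),('t',Ct,B,MB)]:
    f=lambda p:(w2px(C,tf(p,M))-uv).ravel()
    r=least_squares(f,[700,-62,0],x_scale=[1,1,.01]); p=r.x
    print(n,np.round([p[0],p[1],np.degrees(p[2])],2),np.round(r.fun,2), np.round(px2w(C,uv,48)[:,:2],1).tolist())
    print(' disc world',np.round(px2w(C,disc[n],56),1))
    d=px2w(C,disc[n],56)[0,:2]-p[:2]; c,s=np.cos(p[2]),np.sin(p[2]); print(' disc in st',np.round([c*d[0]+s*d[1],-s*d[0]+c*d[1]],1))
E
```

```text
w [699.59 -61.     1.22] [ 0.07  3.11 -0.88  0.87  0.91 -5.04] [[546.5, -128.8], [546.3, 1.7], [670.1, -128.8]]
 disc world [[617.2 -58.7  56. ]]
 disc in st [-82.3   4.1]
t [ 7.0194e+02 -6.4970e+01  2.1000e-01] [ 0.33 -1.96 -0.31 -1.82  0.23  1.96 -0.24  1.87] [[544.9, 0.4], [545.8, -131.4], [669.5, 0.6], [669.8, -130.9]]
 disc world [[618.6 -60.7  56. ]]
 disc in st [-83.3   4.6]
```

```bash
python3 - <<'E'
from h import *
from scipy.optimize import least_squares
v=np.load('w3o.npy'); Cw=cal('wrist',dict(tcp_pos=v[:3],ee_rot=v[3:])); Ct=cal('top')
z=lambda p,s,o:(np.array(p,float)+.5)/s-.5+o
A=z([(128,114),(649,112),(190,526)],4.2,np.array([150,180])); B=z([(143,538),(350,537),(143,345),(348,345)],4.6,np.array([290,50]))
MA=np.array([[-151,-65,48],[-151,65,48],[-28,-65,51.5]]); MB=np.array([[-151,65,48],[-151,-65,48],[-28,65,51.5],[-28,-65,51.5]])
disc={'w':z([(421,377)],4.2,np.array([150,180])),'t':z([(239.5,421)],4.6,np.array([290,50]))}
def tf(p,M):
    c,s=np.cos(p[2]),np.sin(p[2]); return np.c_[M[:,0]*c-M[:,1]*s+p[0],M[:,0]*s+M[:,1]*c+p[1],M[:,2]]
for n,C,uv,M in [('w',Cw,A,MA),('t',Ct,B,MB)]:
    f=lambda p:(w2px(C,tf(p,M))-uv).ravel()
    r=least_squares(f,[700,-62,0],x_scale=[1,1,.01]); p=r.x
    print(n,np.round([p[0],p[1],np.degrees(p[2])],2),np.round(r.fun,2))
    d=px2w(C,disc[n],56)[0,:2]-p[:2]; c,s=np.cos(p[2]),np.sin(p[2]); print(' disc in st',np.round([c*d[0]+s*d[1],-s*d[0]+c*d[1]],1))
# overlay on w3
p=[697,-64.3,0]
for n,C,src,s,o in [('w',Cw,'pics/w3z.png',4.2,(150,180)),('t',Ct,'pics/topz2.png',4.6,(290,50))]:
    im=cv2.imread(src)
    g=[]
    for sg in (1,-1):
        g+= [np.array([[-126,sg*50,56],[-31,sg*31,56],[31,sg*31,56],[31,sg*39,56],[-31,sg*39,56],[-126,sg*58,56],[-126,sg*50,56]])]
    g+=[np.array([[-151,-65,48],[-151,65,48],[-38,65,48],[-38,-65,48],[-151,-65,48]]),np.array([[-28,-31,51.5],[-28,31,51.5]])]
    a=np.linspace(0,6.29,40); g+=[np.c_[48*np.cos(a),48*np.sin(a),0*a+186]]
    for L in g:
        q=(w2px(C,tf(p,np.array(L,float)))-np.array(o)+.5)*s-.5
        cv2.polylines(im,[np.round(q).astype(int)],False,(0,0,255),1)
    cv2.imwrite(f'pics/ov_{n}.png',im)
E
```

```text
w [ 6.964e+02 -6.333e+01  1.100e-01] [ 0.42 -0.49  0.07 -0.5  -0.55  1.24]
 disc in st [-79.7   4.4]
t [ 6.977e+02 -6.364e+01  2.500e-01] [ 0.31 -0.11 -0.32 -0.01  0.18  0.12 -0.17  0.01]
 disc in st [-77.9   4.5]
```

View pics/ov_w.png

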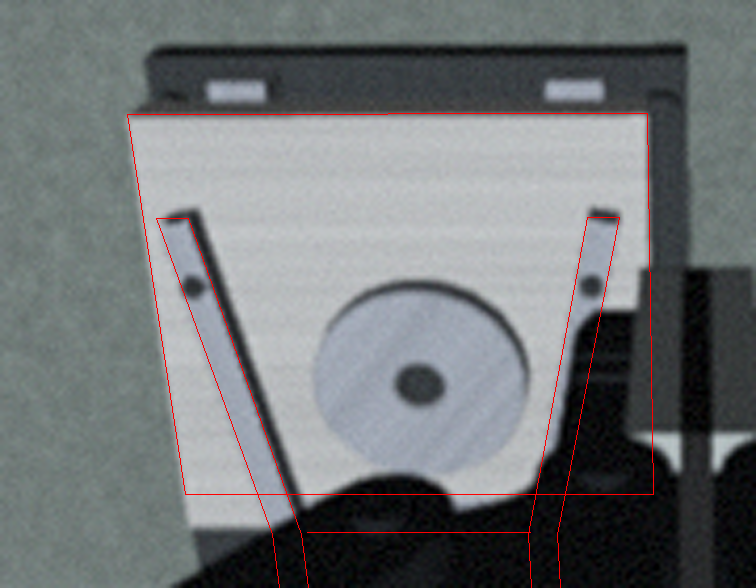

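View pics/ov_t.png

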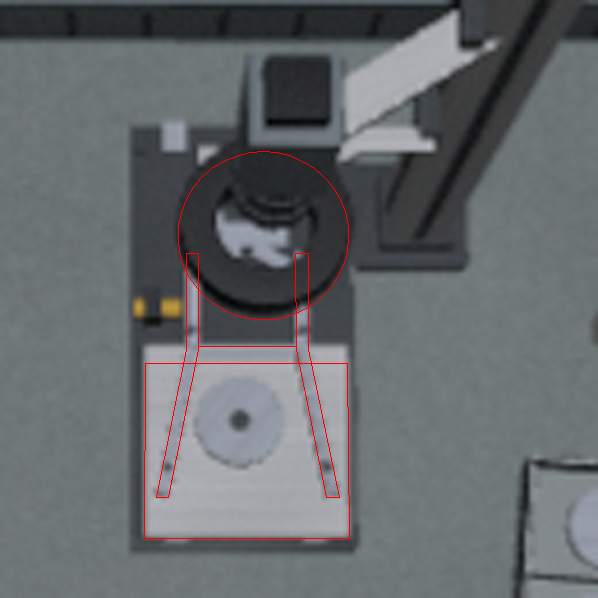

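The overlay confirms the station at about (697,-64,0°), with guides, deck and ring all matching in both views. The disc centre is at station (-79.5, +4.4).

I'll lean the tool 45° sideways to the open +y side and use tool x as the push direction. That keeps the pushing face vertical and the gripper body clear of the ring. First I check reach.

```bash
cat >> h.py <<'E'
def att(a):
    s,c=np.sin(np.radians(a)),np.cos(np.radians(a))
    return Ro.from_matrix(np.array([[1,0,0],[0,-c,s],[0,-s,-c]]).T).as_euler('xyz',degrees=True).tolist()
SX,SY=697.,-63.8
def st():
    o=get_obs(); return o, np.array(o['tcp_pos'])-[SX,SY,0], np.array(o['wrist_force'])
E
python3 - <<'E'
from h import *
for a in (40,45):
  print(att(a))
  for x,y,z in [(-145,-4,120),(-145,-4,58),(-36,-4,60)]: 
    q=solve_ik([SX+x,SY+y,z],att(a)); print(x,None if q is None else np.round(q,1))
print(np.round(get_obs()['joint_pos'],1))
E
```

```text
[140.00000000000003, 0.0, 0.0]
-145 [  8.1  16.6 105.9 -42.5  70.4  27.6]
-145 [  8.1  22.3 106.7 -44.3  65.7  32.4]
-36 [  6.8  32.4  91.2 -43.2  68.8  27.5]
[135.0, 0.0, 0.0]
-145 [ 10.2  19.  105.4 -46.8  72.8  31.8]
-145 [ 10.2  24.8 105.9 -48.4  68.5  36.7]
-36 [  8.6  34.5  90.5 -47.5  71.4  31.3]
[ -6.3  -0.7 108.7  -0.   71.9 -96.2]
```

```bash
python3 - <<'E'
from h import *
A=att(45); x0,y0=-130,4-7.8
goto([SX+x0,SY+y0,150],A); move_l([SX+x0,SY+y0,70],A,speed=120); wait(.3)
o,p,f0=st(); print(o['t'],np.round(p,1),np.round(o['ee_rot'],2),np.round(f0,2))
im=get_image('wrist'); cv2.imwrite('pics/w4.png',im[:,:,::-1])
np.save('f0.npy',f0)
z=65
while z>50:
    move_l([SX+x0,SY+y0,z],A,speed=30)
    o,p,f=st(); print(z,np.round(p[2],2),np.round(f-f0,2))
    if f[2]-f0[2]>2.5: break
    z-=1.2 if z<60 else 2.5
print(o['t'])
E
```

```text
9.6167 [-129.4   -3.7   70.8] [ 1.3501e+02 -9.0000e-02  0.0000e+00] [ 0.32 -0.25  0.5 ]
65 64.5 [ 0.64 -0.17 -0.09]
62.5 62.21 [-1.23 -0.76 -0.77]
60.0 59.75 [-0.34 -0.63  0.19]
57.5 57.29 [ 0.11 -0.5  -0.9 ]
56.3 56.22 [-0.02 -0.19 -0.45]
55.099999999999994 55.02 [ 0.26  0.2  -0.57]
53.89999999999999 53.77 [-0.67  0.16 -0.79]
52.69999999999999 52.6 [-0.56  0.23 -1.01]
51.499999999999986 51.39 [-0.78  1.17 -0.61]
50.29999999999998 50.22 [-0.45  0.11 -0.73]
12.2333
```

View pics/w4.png

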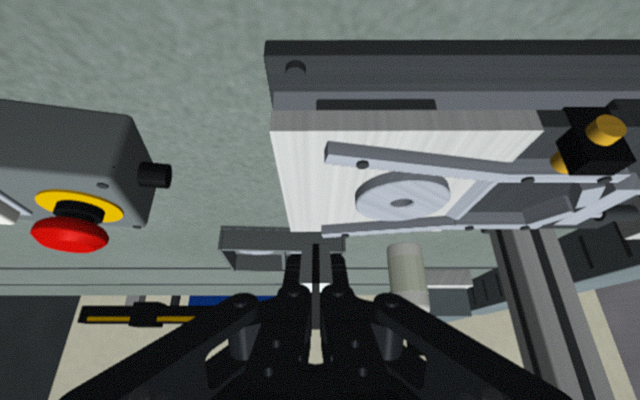

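```bash
python3 - <<'E'
from h import *
im=get_image('wrist'); cv2.imwrite('pics/w5.png',im[:,:,::-1]); o,p,f=st(); print(p,f)
s=get_image('scene')[180:340,200:360]; cv2.imwrite('pics/s5.png',cv2.resize(s,None,fx=3.7,fy=3.7,interpolation=cv2.INTER_CUBIC)[:,:,::-1])
E
```

```text
[-130.03647308   -3.79458978   50.25348193] [0.80403753 0.47039403 0.11236557]
```

View pics/w5.png

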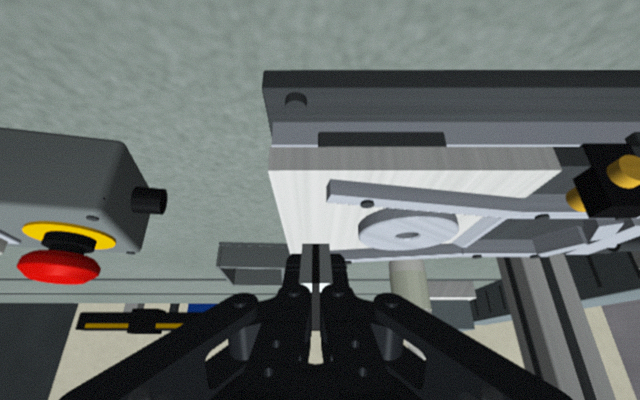

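View pics/s5.png

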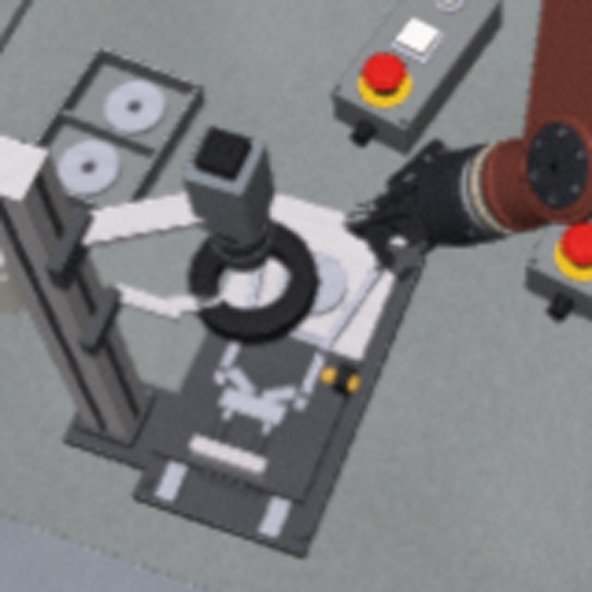

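```bash
python3 - <<'E'
from h import *
o=get_obs(); print(o['grip_width'],o['t'])
C=cal('wrist',o); print(px2w(C,[(316,243),(302,243),(330,243)],48)-[SX,SY,0])
im=cv2.imread('pics/w5.png')[200:380,230:410]; cv2.imwrite('pics/w5z.png',cv2.resize(im,None,fx=3.3,fy=3.3,interpolation=cv2.INTER_CUBIC))
im=cv2.imread('pics/wrist0.png')[230:400,130:500]; cv2.imwrite('pics/w0z.png',cv2.resize(im,None,fx=2.1,fy=2.1,interpolation=cv2.INTER_CUBIC))
E
```

```text
-0.0189471984371126 12.3333
[[-130.01341537  -35.28084561   48.        ]
 [-139.84557964  -35.28300268   48.        ]
 [-120.18245194  -35.27974625   48.        ]]
```

View pics/w5z.png

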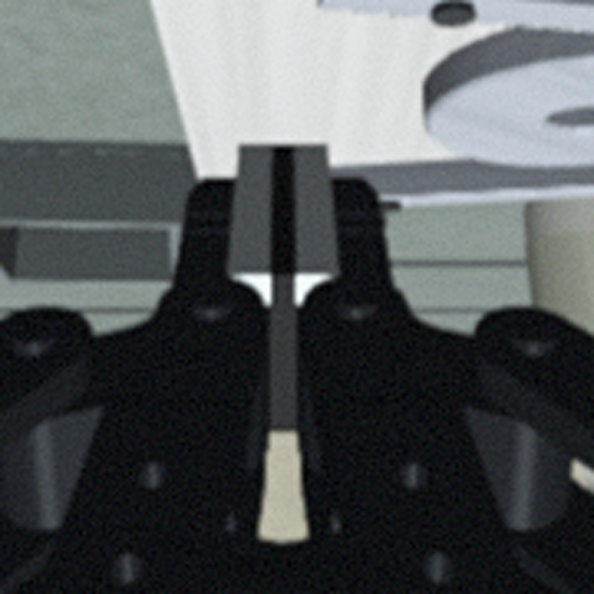

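View pics/w0z.png

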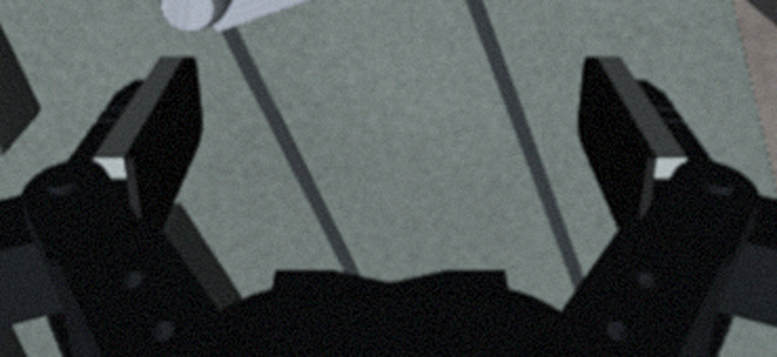

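```bash
python3 - <<'E'
from h import *
o=get_obs(); p=np.array(o['tcp_pos']); R=Ro.from_euler('xyz',o['ee_rot'],degrees=True).as_matrix()
C=cal('scene'); Cw=cal('wrist',o)
pts={}
for d in (0,15,37):
    X=[p+R@np.array([sx,y,-d]) for sx in(-8,8) for y in (-11,11)]
    q=w2px(C,X); print(d,np.round((q-[200,180])*3.7).tolist(), np.round((w2px(Cw,X)-[230,200])*3.3).tolist())
print(np.round((w2px(C,[[SX-151,SY-65,48],[SX-151,SY+65,48],[SX-126,SY+50,56],[SX-28,SY+31,56]])-[200,180])*3.7))
t=get_image('top')[100:190,290:400]; cv2.imwrite('pics/t6.png',cv2.resize(t,None,fx=6,fy=6,interpolation=cv2.INTER_CUBIC)[:,:,::-1])
C=cal('top')
for d in (0,15,37):
    X=[p+R@np.array([sx,y,-d]) for sx in(-8,8) for y in (-11,11)]
    print(d,np.round((w2px(C,X)-[290,100])*6).tolist())
s=get_image('scene')[210:270,270:340]; cv2.imwrite('pics/s6.png',cv2.resize(s,None,fx=9,fy=9,interpolation=cv2.INTER_CUBIC)[:,:,::-1])
C=cal('scene')
for d in (0,15,37):
    X=[p+R@np.array([sx,y,-d]) for sx in(-8,8) for y in (-11,11)]
    print('s6',d,np.round((w2px(C,X)-[270,210])*9).tolist())
E
```

```text
0 [[339.0, 227.0], [321.0, 213.0], [333.0, 242.0], [314.0, 228.0]] [[240.0, 45.0], [241.0, 154.0], [328.0, 45.0], [326.0, 154.0]]
15 [[350.0, 224.0], [332.0, 210.0], [343.0, 240.0], [325.0, 226.0]] [[236.0, 78.0], [238.0, 194.0], [332.0, 78.0], [330.0, 194.0]]
37 [[366.0, 221.0], [348.0, 206.0], [359.0, 237.0], [341.0, 222.0]] [[230.0, 138.0], [232.0, 267.0], [338.0, 138.0], [336.0, 267.0]]
[[270. 188.]
 [412. 232.]
 [384. 247.]
 [320. 340.]]
0 [[309.0, 375.0], [343.0, 370.0], [309.0, 343.0], [343.0, 337.0]]
15 [[289.0, 372.0], [323.0, 367.0], [289.0, 339.0], [323.0, 333.0]]
37 [[258.0, 366.0], [292.0, 361.0], [258.0, 333.0], [292.0, 328.0]]
s6 0 [[196.0, 282.0], [151.0, 247.0], [179.0, 320.0], [134.0, 285.0]]
s6 15 [[222.0, 276.0], [177.0, 241.0], [205.0, 314.0], [160.0, 279.0]]
s6 37 [[261.0, 267.0], [216.0, 232.0], [244.0, 305.0], [199.0, 270.0]]
```

View pics/t6.png

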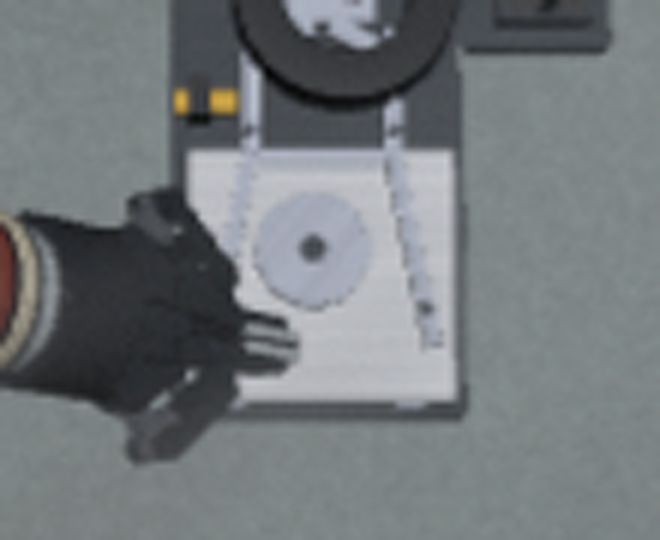

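View pics/s6.png

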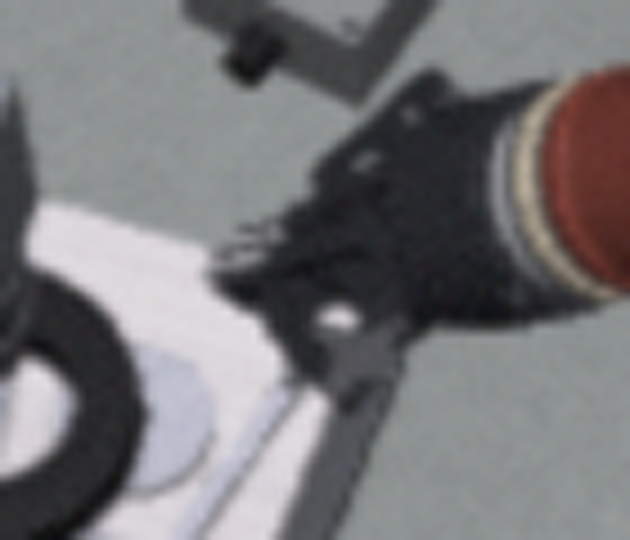

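Both fixed views and the wrist view agree that the real fingertip sits about 35 mm behind the reported TCP. That explains why there was no touch. I'll shift the tool so the real tip is behind the disc, then find the deck by contact.

```bash
python3 - <<'E'
from h import *
A=att(45); x0,y0=-131,4-33
move_l([SX+x0,SY+y0,50],A,speed=80); move_l([SX+x0,SY+y0,37],A,speed=60);wait(.2)
F=[]
for _ in range(4): o,p,f=st(); F.append(f); wait(.05)
f0=np.mean(F,0); print(np.round(F,2)); np.save('f0.npy',f0)
z=36
while z>24:
    move_l([SX+x0,SY+y0,z],A,speed=20)
    o,p,f=st(); print(z,np.round(p,2),np.round(f-f0,2))
    if f[2]-f0[2]>3: break
    z-=1
print(o['t'])
im=get_image('wrist'); cv2.imwrite('pics/w7.png',im[:,:,::-1])
E
```

```text
[[-0.05 -0.09 -0.36]
 [ 0.26 -0.09  0.91]
 [-0.98 -0.12  0.9 ]
 [ 0.41 -0.29 -0.81]]
36 [-131.08  -29.03   35.97] [-0.96  1.05  0.62]
35 [-131.09  -29.03   34.89] [ 0.73  0.71 -0.31]
34 [-131.08  -28.99   33.91] [ 0.1   0.01 -0.34]
33 [-131.05  -29.02   32.92] [ 0.18 -1.    0.15]
32 [-131.07  -28.99   31.92] [-0.88  0.1   0.01]
31 [-131.05  -29.02   30.92] [-0.27  0.05  0.47]
30 [-130.8   -29.14   30.59] [-0.9   0.83  2.5 ]
29 [-130.75  -29.18   30.58] [-2.92  1.77  6.43]
15.6667
```

View pics/w7.png

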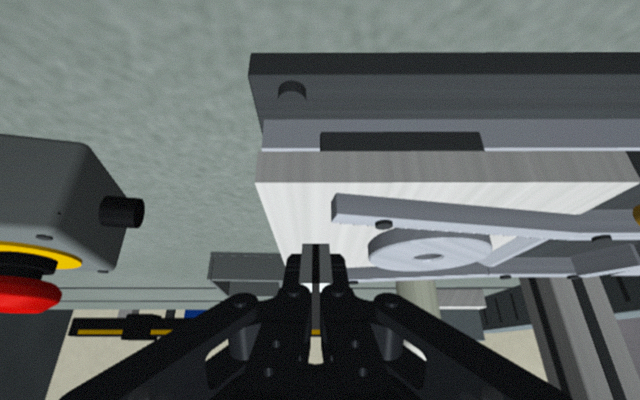

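Touch at TCP z 30.6 means the tip's low corner is 17.4 mm above the reported TCP. Now I push with a low tip and watch the force.

```bash
python3 - <<'E'
from h import *
A=att(45); f0=np.load('f0.npy')
x,y=-131,-29.3
move_l([SX+x,SY+y,33.6],A,speed=40)
while x<-46:
    x+=5 if x<-120 else 6
    y=-29.3-1.5*min(1,max(0,(x+115)/60))
    move_l([SX+x,SY+y,33.6],A,speed=70)
    o,p,f=st(); print(round(x,1),np.round(p,1),np.round(f-f0,1),round(o['t'],2))
    if np.linalg.norm((f-f0))>11: print('STOP');break
im=get_image('wrist'); cv2.imwrite('pics/w8.png',im[:,:,::-1])
E
```

```text
-126 [-125.7  -29.4   33.4] [-0.3  0.9  0.7] 16.23
-121 [-120.6  -29.3   33.6] [ 0.5 -0.3 -0.4] 16.48
-116 [-115.5  -29.3   33.7] [-0.3  1.2 -0.3] 16.73
-110 [-109.4  -29.4   33.8] [0.  0.8 0. ] 16.98
-104 [-103.4  -29.6   33.7] [0.5 0.8 0.5] 17.23
-98 [-97.5 -29.7  33.7] [-0.6 -0.4 -0.6] 17.48
-92 [-91.3 -29.9  33.8] [-0.2 -0.2  0.3] 17.73
-86 [-85.4 -30.   33.7] [-0.3  0.2  0.2] 17.98
-80 [-79.4 -30.2  33.7] [0.1 0.2 0.1] 18.23
-74 [-73.4 -30.3  33.7] [ 0.6 -0.1 -0.2] 18.48
-68 [-67.4 -30.4  33.7] [ 0.4 -0.3 -0.5] 18.73
-62 [-61.3 -30.6  33.8] [0.4 0.3 0.9] 18.98
-56 [-55.2 -30.8  33.9] [ 0.2 -0.   1.1] 19.23
-50 [-49.3 -31.   34.3] [0.3 0.2 3.5] 19.48
-44 [-42.6 -31.5  36. ] [-2.4  0.1  6.1] 19.73
```

View pics/w8.png

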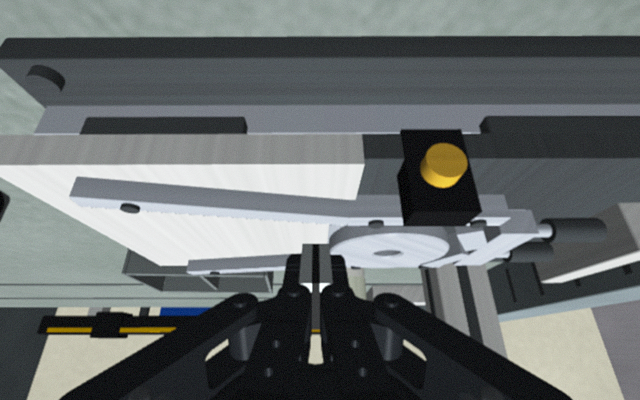

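```bash
python3 - <<'E'
from h import *
f0=np.load('f0.npy'); o,p,f=st(); print(np.round(p,2),np.round(f-f0,2),np.round(o['moment'],2),np.round(o['ee_rot'],2),o['t'])
im=cv2.imread('pics/w8.png')[190:330,240:440]; cv2.imwrite('pics/w8z.png',cv2.resize(im,None,fx=4,fy=4,interpolation=cv2.INTER_CUBIC))
t=get_image('top')[80:180,290:400]; cv2.imwrite('pics/t9.png',cv2.resize(t,None,fx=6,fy=6,interpolation=cv2.INTER_CUBIC)[:,:,::-1])
E
```

```text
[-42.69 -31.49  35.93] [-1.12 -0.48  5.8 ] [-0.51  0.16 -0.21] [ 1.3484e+02 -1.1000e-01 -1.0000e-02] 19.7833
```

View pics/w8z.png

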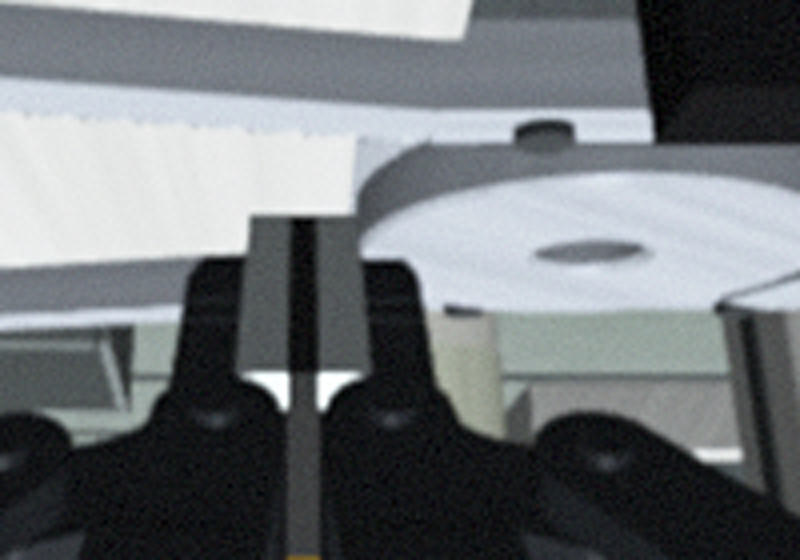

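View pics/t9.png

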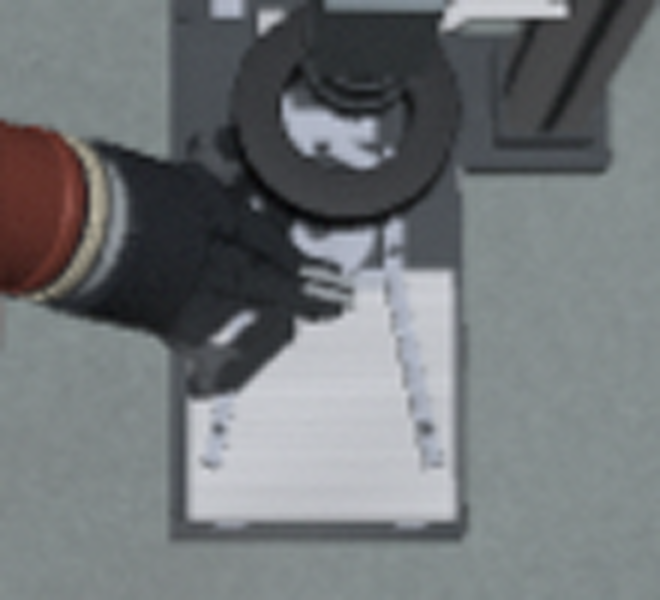

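The disc is at the lip, with its nose in the nest. The upward force is the black finger back just above the pad tip, which presses on the disc's rear rim. I'll back off a little, raise the tip about 2 mm, and push on in small steps.

```bash
python3 - <<'E'
from h import *
A=att(45); f0=np.load('f0.npy')
y=-31; Z=37.3
move_l([SX-48,SY+y,34.5],A,speed=60)
move_l([SX-50,SY+y,Z],A,speed=60); wait(.15)
o,p,f=st(); print(np.round(p,1),np.round(f-f0,1))
x=-46
while x<-33:
    move_l([SX+x,SY+y,Z],A,speed=30)
    o,p,f=st(); print(round(x,1),np.round(p,1),np.round(f-f0,1),round(o['t'],2))
    if np.linalg.norm((f-f0))>12: print('STOP');break
    x+=1.5
im=get_image('wrist'); cv2.imwrite('pics/w10.png',im[:,:,::-1])
im=cv2.imread('pics/w10.png')[190:330,240:440]; cv2.imwrite('pics/w10z.png',cv2.resize(im,None,fx=4,fy=4,interpolation=cv2.INTER_CUBIC))
E
```

```text
[-50.4 -30.9  36.8] [-0.4  0.4  1.2]
-46 [-45.5 -31.   37.5] [ 0.2 -0.4  1.1] 20.77
-44.5 [-44.3 -31.   37.3] [-0.9 -0.3  0.8] 21.02
-43.0 [-42.9 -31.   37.2] [-0.1  0.4  1. ] 21.27
-41.5 [-41.5 -30.9  37.1] [-0.  -0.3  0.4] 21.52
-40.0 [-40.  -30.9  37. ] [ 0.4 -0.1 -0.7] 21.77
-38.5 [-38.4 -31.   37.1] [-0.1  0.1 -0.4] 22.02
-37.0 [-37.2 -31.1  37.1] [-0.2 -0.4  1. ] 22.27
-35.5 [-36.6 -31.3  36.9] [-2.5 -0.6  0.6] 22.52
-34.0 [-34.9 -31.3  36.8] [-4.  -0.8 -0.3] 22.77
```

View pics/w10z.png

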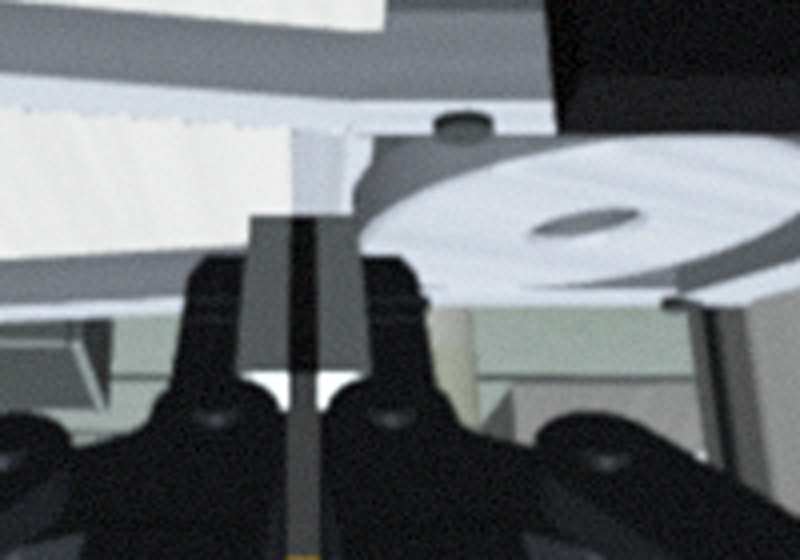

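The view is inverted (world up points down the picture). The disc's nose is down in the nest, its rear edge is on the lip against the pad, and the jaw is starting to resist at 4 N. I continue gently.

```bash
python3 - <<'E'
from h import *
A=att(45); f0=np.load('f0.npy')
y=-31; Z=37.3
x=-33
while x<-24:
    move_l([SX+x,SY+y,Z],A,speed=25)
    o,p,f=st(); print(round(x,1),np.round(p,1),np.round(f-f0,1),round(o['t'],2))
    if np.linalg.norm((f-f0))>11: print('STOP');break
    if x>-31 and f[0]-f0[0]>-1: print('released'); break
    x+=.8
im=get_image('wrist'); cv2.imwrite('pics/w11.png',im[:,:,::-1])
im=cv2.imread('pics/w11.png')[190:330,240:440]; cv2.imwrite('pics/w11z.png',cv2.resize(im,None,fx=4,fy=4,interpolation=cv2.INTER_CUBIC))
E
```

```text
-33 [-33.5 -31.1  37. ] [-5.  -1.3 -0.3] 23.07
-32.2 [-32.7 -31.1  37.1] [-5.9 -0.6 -0.4] 23.32
-31.4 [-32.  -31.2  37.1] [-5.2 -2.1 -1.7] 23.57
-30.6 [-31.5 -31.2  37. ] [-6.8 -1.5 -0.6] 23.82
-29.8 [-30.9 -31.3  37. ] [-5.1 -1.1 -0. ] 24.07
-29.0 [-30.3 -31.3  36.9] [-6.3 -2.7 -1. ] 24.32
-28.2 [-29.7 -31.4  36.8] [-6.8 -2.4 -0.1] 24.57
-27.4 [-29.5 -31.6  36.7] [-7.  -2.3  0.4] 24.82
-26.6 [-29.4 -31.7  36.5] [-8.1 -2.3 -0.9] 25.07
-25.8 [-29.4 -32.   36.2] [-8.2 -2.6  0.4] 25.32
-25.0 [-29.2 -32.2  36. ] [-9.9 -2.8  0.2] 25.57
-24.2 [-29.2 -32.3  35.8] [-11.3  -2.4   0.6] 25.82
STOP
```

View pics/w11z.png

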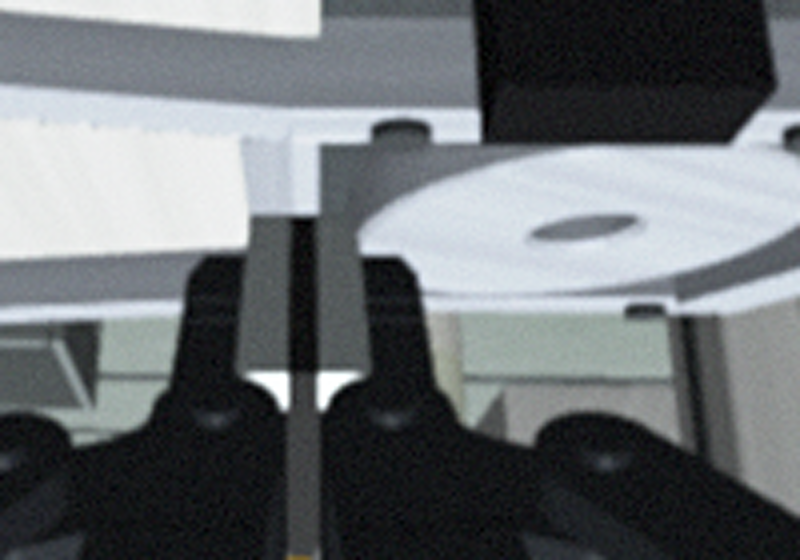

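The jaw has reached its stop while the rear edge still hangs by friction. I ease back a little and draw the rear edge down with the tip, staying above the lip.

```bash
python3 - <<'E'
from h import *
A=att(45); f0=np.load('f0.npy')
for x,y,z in [(-28.5,-31,36.5),(-29.5,-31,35.8),(-29.8,-31,35.2),(-30,-31,34.7),(-30.2,-31,34.4)]:
    move_l([SX+x,SY+y,z],A,speed=15)
    o,p,f=st(); print(round(x,1),np.round(p,1),np.round(f-f0,1),round(o['t'],2))
im=get_image('wrist'); cv2.imwrite('pics/w12.png',im[:,:,::-1])
im=cv2.imread('pics/w12.png')[190:330,240:440]; cv2.imwrite('pics/w12z.png',cv2.resize(im,None,fx=4,fy=4,interpolation=cv2.INTER_CUBIC))
E
```

```text
-28.5 [-30.2 -31.4  35.9] [-6.3 -2.1 -0.7] 26.31
-29.5 [-30.9 -31.3  35.3] [-5.6 -0.6 -1.2] 26.56
-29.8 [-31.  -31.2  34.7] [-5.3 -1.2 -0.1] 26.81
-30 [-31.1 -31.2  34.2] [-5.9 -1.3 -1. ] 27.06
-30.2 [-31.1 -31.2  34.2] [-5.3 -0.7  0.2] 27.31
```

View pics/w12z.png

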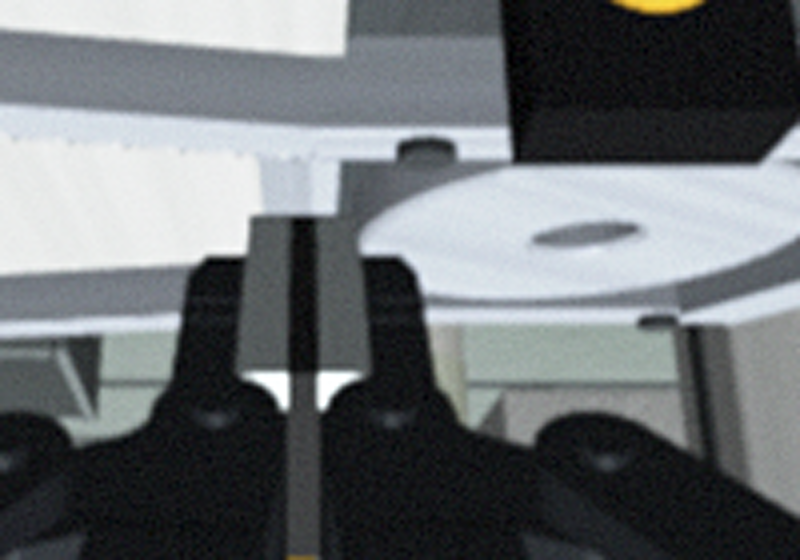

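```bash
python3 - <<'E'
from h import *
A=att(45); f0=np.load('f0.npy')
move_l([SX-33,SY-31,34.6],A,speed=30); o,p,f=st(); print(np.round(p,1),np.round(f-f0,1))
move_l([SX-44,SY-31,37],A,speed=60); wait(.1); o,p,f=st(); print(np.round(p,1),np.round(f-f0,1))
im=get_image('wrist'); cv2.imwrite('pics/w13.png',im[:,:,::-1]); print(o['t'])
im=cv2.imread('pics/w13.png')[190:330,240:440]; cv2.imwrite('pics/w13z.png',cv2.resize(im,None,fx=4,fy=4,interpolation=cv2.INTER_CUBIC))
E
```

```text
[-33.1 -30.9  34.5] [-4.  -1.8 -0.5]
[-42.9 -30.7  37.7] [0.8 0.6 0.4]
28.05
```

View pics/w13z.png

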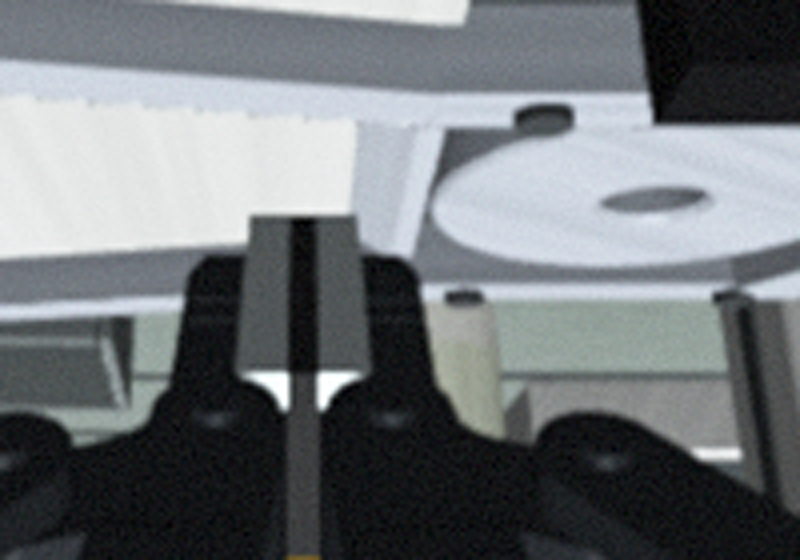

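The disc is behind the lip but may still tilt slightly. I press the rear edge down from above.

```bash
python3 - <<'E'
from h import *
A=att(45); f0=np.load('f0.npy')
y=-32
move_l([SX-40,SY+y,46],A,speed=80); move_l([SX-20,SY+y,45],A,speed=60); wait(.15)
o,p,f=st(); print(np.round(p,1),np.round(f-f0,1)); 
z=42
while z>33:
    move_l([SX-20,SY+y,z],A,speed=25)
    o,p,f=st(); print(round(z,1),np.round(p,1),np.round(f-f0,1),round(o['t'],2))
    if f[2]-f0[2]>8: break
    z-=1
move_l([SX-20,SY+y,44],A,speed=60); move_l([SX-44,SY+y,44],A,speed=80); wait(.15)
im=get_image('wrist'); cv2.imwrite('pics/w14.png',im[:,:,::-1]); print(get_obs()['t'])
im=cv2.imread('pics/w14.png')[150:310,260:480]; cv2.imwrite('pics/w14z.png',cv2.resize(im,None,fx=3.6,fy=3.6,interpolation=cv2.INTER_CUBIC))
E
```

```text
[-20.4 -32.   44.7] [-0.2 -0.1 -0.5]
42 [-20.5 -32.   41.6] [ 0.4  0.2 -0.1] 29.27
41 [-20.1 -32.   40.9] [ 0.3 -0.6  0.3] 29.52
40 [-20.1 -32.   39.9] [-0.4  0.4 -0.3] 29.77
39 [-20.1 -32.   38.9] [ 0.2 -0.6 -0. ] 30.02
38 [-20.1 -32.   37.9] [-0.4 -0.3 -0.7] 30.27
37 [-20.1 -32.   36.9] [-0.3  0.1  0.6] 30.52
36 [-19.8 -32.1  36.7] [-0.8  0.5  2.3] 30.77
35 [-19.8 -32.2  36.6] [-2.7  1.2  5.9] 31.02
34 [-19.7 -32.2  36.6] [-2.7  2.6  8.4] 31.27
32.2417
```

View pics/w14z.png

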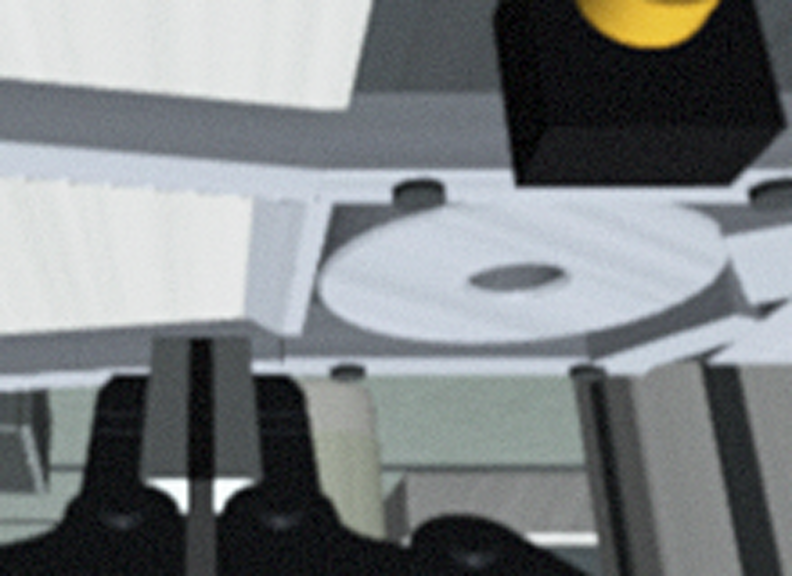

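The press met the disc at TCP z 36.6, which puts its top at 54.0 mm, exactly the seated height at the rear. I overlay the seated-disc circle to check that the whole disc is flat.

```bash
python3 - <<'E'
from h import *
o=get_obs(); C=cal('wrist',o); im=get_image('wrist')
rs=regions_of('spacer','wrist'); 
a=np.linspace(0,2*np.pi,73)
im2=im[:,:,::-1].copy()
for r in rs[:4]: print(round(r['score'],2),np.round(r['extent'],1))
def proj(cx,cy,z,tilt=0): return w2px(C,np.c_[SX+cx+28*np.cos(a),SY+cy+28*np.sin(a),z+tilt*np.cos(a)])
for cy in (-2,0,2): print(cy,'bbox',np.round([*proj(0,cy,54).min(0),*proj(0,cy,54).max(0)],1))
z=cv2.resize(im2[150:310,260:480],None,fx=3.6,fy=3.6,interpolation=cv2.INTER_CUBIC)
for q,c in [(proj(0,0,54),(0,0,255)),(proj(0,0,56,-2.5),(0,180,0))]:
    cv2.polylines(z,[np.round((q-[260,150]+.5)*3.6).astype(int)],True,c,1)
for L in [[[-28,-31,51.5],[-28,31,51.5]],[[-31,-31,51.5],[-31,31,51.5]],[[-31,31,56],[31,31,56]],[[-31,-31,56],[31,-31,56]]]:
    q=w2px(C,np.array(L,float)+[SX,SY,0]); cv2.polylines(z,[np.round((q-[260,150]+.5)*3.6).astype(int)],True,(255,0,255),1)
cv2.imwrite('pics/ov14.png',z)
E
```

```text
0.89 [405.1 225.2 117.7  39.7]
0.31 [319.9 189.6 635.2 338.8]
-2 bbox [346.  205.2 460.3 245. ]
0 bbox [346.3 203.2 462.  244. ]
2 bbox [346.7 201.2 463.8 242.9]
```

View pics/ov14.png

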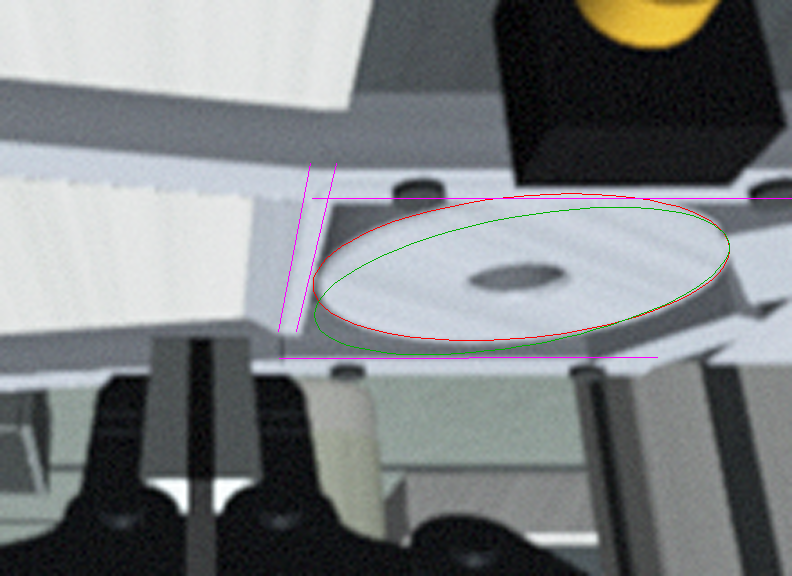

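The red flat-disc outline fits and the tilted green one does not, so the disc is seated flat. I retreat back along the deck, rise, and view the operator box.

```bash
python3 - <<'E'
from h import *
A=att(45)
move_l([SX-130,SY-31,48],A,speed=150); move_l([SX-140,SY-31,190],A,speed=200)
goto([390,240,200],[180,0,90]); wait(.3)
o=get_obs(); C=cal('wrist',o); im=get_image('wrist'); cv2.imwrite('pics/w15.png',im[:,:,::-1]); print(o['t'],np.round(o['tcp_pos'],1),np.round(o['ee_rot'],2))
np.save('w15o.npy',np.r_[o['tcp_pos'],o['ee_rot']])
for k,z in dict(panel=50,reset_key_top=62,start_key_top=62,stop_key=78).items():
    for r in spot_in(k,'wrist')[:4]: print(k,round(r['score'],2),np.round(r['extent'],1),np.round(px2w(C,r['extent'][:2],z)[0],1))
im=get_image('top'); cv2.imwrite('pics/t15.png',im[:,:,::-1]); C=cal('top')
for k,z in dict(panel=50,reset_key_top=62,start_key_top=62,stop_key=78).items():
    for r in spot_in(k,'top')[:5]: print('top',k,round(r['score'],2),np.round(r['extent'],1),np.round(px2w(C,r['extent'][:2],z)[0],1))
E
```

```text
35.65 [390.2 239.8 199.8] [-1.7998e+02  2.0000e-02  8.9970e+01]
panel 0.91 [ 47.4 138.1  90.7 170.8] [354.  -36.6  50. ]
panel 0.86 [355.8  49.   93.6  92.6] [271.1 277.5  50. ]
panel 0.84 [243.5 225.6  86.  150.5] [452.3 158.1  50. ]
panel 0.58 [389.4 235.4  75.5 138.1] [464.7 323.3  50. ]
reset_key_top 0.78 [13.  90.5 26.  25.5] [307.4 -47.   62. ]
reset_key_top 0.68 [242.9 193.3  19.1  21.8] [410.2 163.2  62. ]
reset_key_top 0.65 [395.5 208.8  19.4  13.6] [427.8 324.4  62. ]
start_key_top 0.91 [393.4 248.1  28.1  27.6] [474.5 325.8  62. ]
start_key_top 0.77 [ 18.4 146.2  33.7  32.8] [360.2 -57.7  62. ]
start_key_top 0.75 [238.2 237.5  30.5  29.2] [461.2 154.2  62. ]
stop_key 0.84 [232.2 287.4  34.3  31.6] [514.2 147.1  78. ]
stop_key 0.8 [ 16.6 199.6  33.3  38.5] [411.2 -60.5  78. ]
stop_key 0.69 [394.6 290.4  30.9  18.9] [518.4 326.8  78. ]
top panel 0.84 [271.9 194.   37.1  64.6] [465.1 143.5  50. ]
top panel 0.75 [224.7 265.1  33.3  44. ] [260.2 276.9  50. ]
top panel 0.64 [212.3 182.9  31.5  54.2] [497.2 317.2  50. ]
top panel 0.6 [344.  229.8  39.3  69.1] [361.6 -66.   50. ]
top panel 0.33 [344.4 117.3  20.8  21.2] [692.1 -68.1  50. ]
top reset_key_top 0.55 [346.  102.   40.8  38.5] [734.1 -72.   62. ]
top start_key_top 0.66 [343.5 229.9   8.7  14. ] [361.6 -63.7  62. ]
top start_key_top 0.48 [209.  189.3   6.6   9.3] [477.4 322.9  62. ]
top stop_key 0.53 [273.  172.8  15.3  10.5] [523.5 137.5  78. ]
top stop_key 0.49 [346.5 211.8  14.4  15.5] [412.9 -71.2  78. ]
top stop_key 0.44 [207.5 168.3  14.2  14.4] [535.9 323.7  78. ]
```

View pics/w15.png

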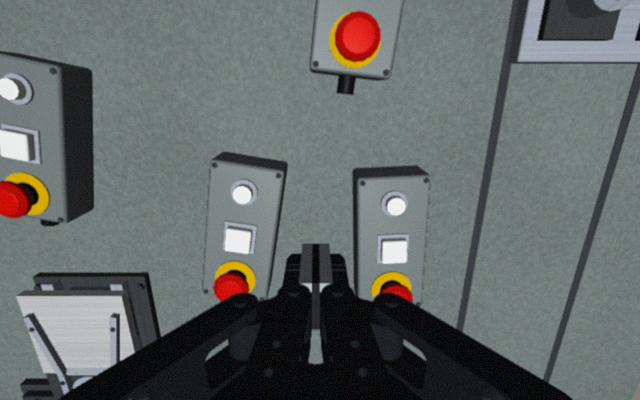

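w15 shows the target box on the right, with reset at (397,204), start at (394,248) and stop at (393,292). I'll get exact centroids from the white key tops.

```bash
python3 - <<'E'
from h import *
im=cv2.imread('pics/w15.png'); g=im.min(2)
v=np.load('w15o.npy'); C=cal('wrist',dict(tcp_pos=v[:3],ee_rot=v[3:]))
pts=[]
for n,(u0,u1,v0,v1) in dict(reset=(380,414,190,218),start=(374,416,230,268)).items():
    m=(g[v0:v1,u0:u1]>225).astype(np.uint8)
    k,l,s,c=cv2.connectedComponentsWithStats(m); i=1+np.argmax(s[1:,4]); uv=c[i]+[u0,v0]; X=px2w(C,[uv],62)[0]; pts.append(X)
    b=s[i]; print(n,np.round(uv,1),s[i],np.round(X,1), 'w mm',np.round(px2w(C,[[b[0]+u0,uv[1]],[b[0]+b[2]+u0,uv[1]],[uv[0],b[1]+v0],[uv[0],b[1]+b[3]+v0]],62)[:,:2],1).tolist())
d=pts[1]-pts[0]; print(d,np.linalg.norm(d),np.degrees(np.arctan2(d[1],d[0])))
t=cv2.imread('pics/top0.png'); g=t.min(2);C=cal('top')
for n,(u0,u1,v0,v1) in dict(reset=(198,218,200,218),start=(198,220,180,198)).items():
    m=(g[v0:v1,u0:u1]>205).astype(np.uint8);k,l,s,c=cv2.connectedComponentsWithStats(m); i=1+np.argmax(s[1:,4]); uv=c[i]+[u0,v0]; print('top',n,uv,s[i],np.round(px2w(C,[uv],62)[0],1))
E
```

```text
reset [395.9 206.3] [  8   9  17  16 216] [424.9 324.7  62. ] w mm [[424.9, 316.2], [424.9, 334.3], [416.7, 324.0], [434.9, 325.4]]
start [394. 252.] [  9  12  23  21 456] [479.4 326.9  62. ] w mm [[479.4, 314.6], [479.4, 340.3], [467.0, 325.9], [493.3, 328.0]]
[54.4720374   2.24647401  0.        ] 54.51834099014862 2.3615893175759397
top reset [208.33333333 207.375     ] [ 8  5  6  6 24] [425.4 323.8  62. ]
top start [207.46153846 187.69230769] [ 6  4  8  9 65] [482.  327.4  62. ]
```

Spacing measures 54.5 mm against 55 nominal, and the top camera agrees within 3 mm. I press reset, let it out, then press start.

```bash
cat > press.py <<'E'
from h import *
A=[180,0,90]
def press(x,y):
    goto([x,y,75],A); move_l([x,y,32],A,speed=100); wait(.2)
    f0=np.mean([st()[2] for _ in range(3)],0); z=28.5; ok=False
    while z>15:
        move_l([x,y,z],A,speed=20); wait(.05)
        o=get_obs(); f=np.array(o['wrist_force'])-f0; print(round(z,1),np.round(o['tcp_pos'],2),np.round(f,1),round(o['t'],2))
        if f[2]>8: ok=True;break
        z-=1.2
    wait(.15); o=get_obs(); print('in',np.round(o['tcp_pos'],2),np.round(np.array(o['wrist_force'])-f0,1))
    move_l([x,y,34],A,speed=40); wait(.2); o=get_obs(); print('out',np.round(o['tcp_pos'],2),np.round(np.array(o['wrist_force'])-f0,1),o['t'])
    return ok
E
python3 - <<'E'
from press import *
print(press(425,324.5))
im=get_image('wrist'); cv2.imwrite('pics/w16.png',im[:,:,::-1])
E
```

```text
28.5 [425.46 324.78  28.84] [-0.1 -1.1  2.7] 37.98
27.3 [425.45 324.78  27.61] [ 1.4 -0.8  3. ] 38.27
26.1 [425.46 324.78  26.42] [1.2 0.7 4.2] 38.58
24.9 [425.41 324.77  25.17] [2.  0.4 4.6] 38.88
23.7 [425.46 324.77  24.25] [ 0.1 -0.5  7.1] 39.17
22.5 [425.48 324.8   24.12] [-2.  -1.  13.8] 39.48
in [425.49 324.8   24.14] [-1.5 -2.  14. ]
out [424.23 324.03  33.2 ] [ 0.5 -1.3  0.6] 40.2667
True
```

View pics/w16.png

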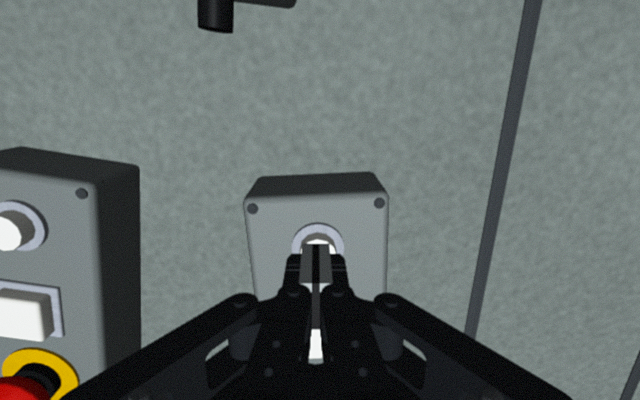

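The reset key resisted from about 2.7 N to 5 N over its travel and hit its stop at 14 N, so it was fully in. It has been let out. Now start.

```bash
python3 - <<'E'
from press import *
move_l([425,324.5,75],A,speed=150)
print(press(480,326.5))
move_l([470,326.5,110],A,speed=150)
goto([400,240,220],A); wait(.2)
o=get_obs(); print(o['t'],np.round(o['wrist_force'],1)); im=get_image('wrist'); cv2.imwrite('pics/w17.png',im[:,:,::-1])
t=get_image('top')[50:240,180:450]; cv2.imwrite('pics/t17.png',cv2.resize(t,None,fx=2.9,fy=2.9,interpolation=cv2.INTER_CUBIC)[:,:,::-1])
E
```

```text
28.5 [480.52 326.75  28.94] [1.  0.  2.4] 42.23
27.3 [480.5  326.72  27.67] [2.4 0.  2.1] 42.53
26.1 [480.5  326.73  26.43] [2.7 0.2 3.2] 42.83
24.9 [480.47 326.73  25.23] [ 1.5 -0.5  5.4] 43.13
23.7 [480.52 326.73  24.26] [1.7 0.3 5.2] 43.43
22.5 [480.52 326.78  24.16] [-1.2 -1.4 12.1] 43.73
in [480.49 326.75  24.16] [ 0.1 -1.2 12. ]
out [479.18 326.1   33.17] [-0.5 -0.2  0.3] 44.525
True
46.0583 [0.4 0.1 0.2]
```

View pics/w17.png

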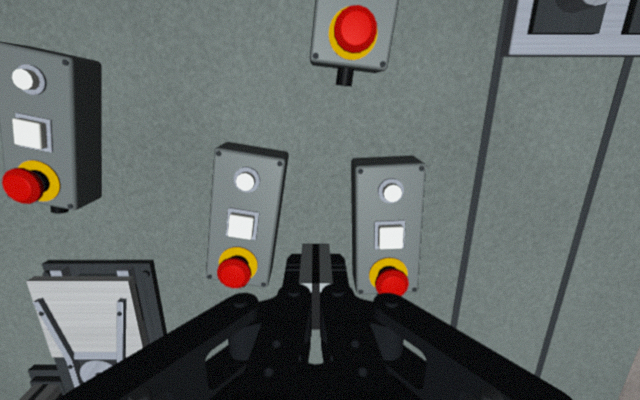

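View pics/t17.png

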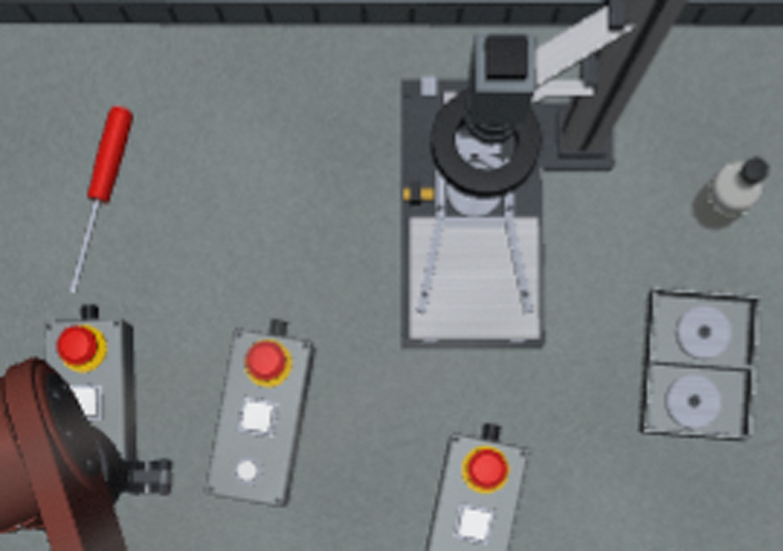

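The disc lies in the nest under the ring light and both keys are out. The stop key, tray, bottle and screwdriver are where they were, and the robot is clear. I hand in.

```bash
python3 -c "
from station import *
sign_off(); print('signed off')"
```

```text
the job is handed in; nothing more can be done
signed off
```

The disc is seated in the nest, and I pressed the reset key and then the start key. The job was handed in at about 46 s of the 64 s allowed.

**Seating**
- I slid the disc along the deck, over the lip and against the jaw with the tool leaning 45° to the open side. The highest force I read was about 12 N.
- The jaw ran to its stop while the disc's rear edge hung by friction. I eased back, drew the edge down and then pressed on it from above.
- That press met the disc top at 54.0 mm, which is the seated height. The seated-flat outline also matched the wrist picture to within 1–2 mm.

**Keys:** On the box farthest from the base, I pressed reset fully in to its stop (14 N) and let it out, then did the same with start (12 N). I did not touch the emergency stop.

**Last check:** The final pictures show the disc in the nest, both keys out, the tray, bottle and screwdriver in place, and the wrist force near zero.

**Disagreements**
- **Fingertip position:** the closed fingertips sat about 33–36 mm behind the reported TCP. My first approach stopped above the deck, and I corrected the offset by touching the deck.
- **Finger on the rim:** on the way over the lip, the back of the fingers pressed down on the disc's rim with about 6 N. I backed off, raised the tip and pushed again.

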